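Put the dial gauge set away and close its case

TASK

Put the dial gauge that lies loose beside the open grey case, and the plain steel bushing that is its setting piece, back into their fitted recesses in the case: the gauge flat, face up, with its stem in the stem groove, the bushing upright. Do not drop either of them in. Then lower the lid gently until it is fully closed, without letting it fall shut, and leave the other things on the table where they are.

Things in the scene. Friction and masses are not known exactly. Their poses are not given: they have to be found in the camera images.
- case: Open flat case of grey plastic, fixed to the table, 140 mm (x) by 190 mm (y), rim 26 mm high, walls 4 mm. Origin: centre of its underside; x from its front edge to its hinge edge (away from the robot), z up. Dark insert inside, its top 20 mm above the table; the recesses for gauge and bushing are 12 mm deep (floor at 8 mm). A hex key and a low brass ring in pockets near the hinge are fixed.
- gauge_recess (a point): Centre, on the floor, of the round recess, 64 mm across, for the gauge's dial; at (-22,-30,8) mm in the case's frame, axes as the case. From it a 24 mm wide stem groove runs to the hinge side (case +x), and a lug notch to the front. A finger slot as deep, 40 mm wide (case x), crosses it along case y, from case y -91 to +28 mm: hold the dial with fingers closing along case y.
- bush_recess (a point): Centre, on the floor, of the 40 mm square recess for the steel bushing; at (-22,58,8) mm in the case's frame. It has no finger slots: hold the bushing by its upper part, more than 13 mm above its foot.
- lid (a joint): Angle of the lid in rad: 0 closed, 1.57 upright, 1.9 its stop, leaning back. The lid weighs 130 g. Its hinge rubs a little: it stays put between about 1.05 and 1.8 (above, it leans back to the stop) but falls shut from below 1.0 if not held.
- lid_hinge (a point): Middle of the lid's hinge line, at (70,0,26) mm in the case's frame; the line runs along the case's y. The point's axes turn with the lid: x lies in the lid's plane and points from its front edge to the hinge; z points out of its outer face. Axes as the case's when closed.
- lid_tab (a point): Point in the lid's pull tab, 10 mm short of its end, mid width and thickness; at (-164,0,7) mm in the frame of lid_hinge. The tab, 20 mm wide (along the hinge line), 10 thick, stands 34 mm out from the middle of the lid's front edge: topmost when open, 33 mm above the table and towards the robot when closed. Held on its two sides (fingers closing along the hinge line) it can turn between them.
- gauge: Loose dial indicator on its back, about 130 g: round white dial, bezel 57 mm across, 20 mm high, and a stem; 120 mm long. Origin: mid length, on the underside; its x points from the stem's end (-60 mm) to the dial, z up. In the case its x is opposite to the case's x (stem to the hinge). Another gauge, far back in the red tray, is not meant.
- gauge_dial (a point): Centre of the gauge's round dial, on the underside, 22 mm from the gauge's origin along its x: the place to hold it.
- bush: The plain steel bushing: bright thick-walled cylinder without a flange, 30 mm across, 30 mm high, standing on its face, about 108 g. Origin: centre of its lower face, z up.
- flanged: Bystander: steel bushing with a wide flange at its foot, 25 mm across, 19 mm high; origin at its foot.
- brass: Bystander: brass bushing 22 mm across, 22 mm high; origin at its foot.
- marker: Bystander: marker pen, 132 mm long, near the robot's edge of the table; origin mid length, underside.
- tape: Bystander: yellow tape measure, 64 by 84 by 32 mm, behind on the left; origin mid underside.
- brush: Bystander: bench brush, 196 mm long, behind on the right; origin mid underside.
Things that resemble listed ones, but are neither listed nor needed, are in the scene too. Several things look just like the gauge: the one meant starts farthest from the robot's base. Of the things that look like the bush, the larger one is meant.

How it is judged:
On the way:
1. the gauge and the bushing lie in their recesses, released, with the lid still open (horizontal distance between gauge_dial and gauge_recess below 0.007 m and z of each of gauge_dial, bush in the frame of case below 0.011 m and angle between the x axis of gauge and the x axis of case, either way round below 0.15 rad and angle between each of gauge, bush's own z axis and vertical below 0.08 rad and x of gauge in the frame of gauge_recess above 0.012 m and horizontal distance between bush and bush_recess below 0.009 m and linear speed of each of gauge, bush below 0.02 m/s and value of joint lid above 1 rad and contact force between the fingers and gauge below 0.2 N and contact force between the fingers and bush below 0.2 N), for 0.2 s.
At the end, for the whole second after the job is handed in: Lid closed to 0.03 rad. Gauge flat in its recess: dial within 7 mm of its centre, under 3 mm above its floor, stem to the hinge, within 0.15 rad of the groove. Bushing upright in its recess: within 9 mm of its centre, under 3 mm above its floor. Both at rest (horizontal distance between gauge_dial and gauge_recess below 0.007 m and z of each of gauge_dial, bush in the frame of case below 0.011 m and angle between the x axis of gauge and the x axis of case, either way round below 0.15 rad and angle between each of gauge, bush's own z axis and vertical below 0.08 rad and x of gauge in the frame of gauge_recess above 0.012 m and horizontal distance between bush and bush_recess below 0.009 m and linear speed of each of gauge, bush below 0.02 m/s and value of joint lid below 0.03 rad); the robot touches nothing.
It fails at once if the lid falls or is slammed shut (closing faster than 3.5 rad/s, as after a free fall of about 20 mm at its front edge) (velocity of joint lid below -3.5 rad/s).
It fails at once if the gauge or the bushing is dropped or thrown (moves at more than 0.7 m/s with no finger on it, as after a fall of 25 mm) ((linear speed of gauge above 0.7 m/s and contact force between the fingers and gauge below 0.05 N) or (linear speed of bush above 0.7 m/s and contact force between the fingers and bush below 0.05 N)).
It fails at once if another thing on the table (flanged or brass bushing, marker, tape measure, brush) is moved by more than 30 mm (distance of any of flanged, brass, marker, tape, brush from where it was at the start of the episode above 0.03 m).
It also fails if it takes over 64 s, if anything falls off the work surface, if the arm or the gripper's body presses on something with over 40 N, if the wrist force passes 120 N, or if a joint passes its speed limit or range.

ROBOT

A 6-joint arm with a two-finger parallel gripper is mounted at the origin on a cart in front of the work surface, level with it; the furniture and walls round the work are solid. World frame = base frame: x ahead of the robot, y to its left, z up, the work surface at z = 0. Lengths are in m, angles in rad, forces in N, time in s.
With the tool pointing down it reaches from about 0.25 to 0.775 m from the base axis. Payload 8.9 kg.
Tool frame: the origin (TCP) lies midway between the tips of the shut fingers; the grasp point (between the pads) lies 19 mm behind it; z points along the fingers, y is the direction in which the jaws open and shut (so a half turn about z gives the same grasp; the last joint's range is limited). The gripper opens to 85 mm and grips with 20 to 120 N. Pads are 22 mm wide; open, the fingers measure 114 mm over their backs; the gripper's body (76 mm by 85 mm) begins 54 mm behind the grasp point. The pads swing forward as they close: fully open they stand 13 mm farther back than shut.
Start: joints at [0.998, 0.291, -0.153, 1.127, 0, 1.431], TCP at [0.221, 0.476, 0.231] pointing down, gripper open.
Joint ranges: [-2.52, 2.52], [-0.91, 1.74], [-1.3, 1.37], [-1.96, 2.02], [-1.52, 1.47], [-3.14, 3.14]. Speed limits (rad/s): [2.22, 2.22, 2.79, 3.14, 3.14, 3.14].

INTERFACE

Orientations are given as a unit quaternion [x, y, z, w].
In Python, from rig import env gives the robot as it stands.
- The arm moves only by the shell command python3 -m creep 'ROWS' [OPENING] [FORCE]. ROWS is JSON, a list of rows, each a list of 2 entries, a list of its own where there are three numbers: the shift along the tool's x, y, z in mm, then the turn about the tool's z in rad. In form: [[[tx, ty, tz], turn], ...]. A call has exactly 8 rows; each row is the pose to reach, as a shift and turn from the pose commanded when the call began, along the tool's axes at that moment; what a row does not reach only later rows make up. A row lasts 1/8 s, in which the tool goes at most 62.5 mm and 10.7 degrees, less where a joint would pass 70% of its speed; a pose out of reach is approached as far as the arm can. A call with a gripper value outside its range is refused whole. OPENING is the finger opening in mm, from 0 to 85.4, set as the call begins (- or left out, the last holds). The fingers move at their own pace and stop on an object; FORCE is the grip in N (left out, the last holds). Time passes only in rows, so rows that repeat a pose let the fingers close, or fill a call up. It gives the time, the measured TCP pose, the force and the opening at its end, in the units of the state.
- env.observe(): the state, without advancing time (a new reading comes with each control period).
- env.read_camera(name): name is "scene" or "side" or "wrist"; returns a dict with "frame" (400x640x3 uint8, blue, green, red), "vfov" (degrees; the focal length in pixels is half the picture's height over the tangent of half this angle, whatever the lens; pixels are square), "cx", "cy" (the principal point, pixels), "k1" (the pictures are not rectified: a ray, as slopes to the right and down, at radius r is drawn at 1 + k1 r^2 times it, then the intrinsics apply), "view" (4x4, takes a point from world to camera coordinates); the wrist camera has in their place "tool_from_camera" (4x4, takes a point from camera to tool coordinates, whose origin is the TCP and whose axes are the flange's). Camera axes: x right, y up, looking along -z (the intrinsics and any distortion apply to the point x, -y, -z); pixel columns grow to the right and rows downward; lengths in m; the calibration is good to about 2 mm. A picture is of the moment at which its call begins: read the wrist's pose just before it. There is no depth.
- env.finish_job(): hands the job in, once; it reports no verdict.
The state is a dict: "time": time; "joint_positions": joint angles; "qvel": joint speeds; "tau": joint torques, N m; "position": TCP position; "orientation": TCP orientation; "wrist_force": force on the tool from outside, world axes, zero at the start; "torque": the same for the moment, N m; "gripper_width": opening from 0.0 (shut) to 1.0 (fully open).
Only numpy, scipy, OpenCV 4.12 (cv2) and the standard library are available. Lean on these libraries where they do the work, as an engineer would, in place of code of your own. Each camera call takes 0.05 s, during which the arm holds its last target. There are 200 camera calls.

## Working session

There is one attempt and no reset: what is moved stays moved. The work goes in short steps, Python scripts to look and compute and a shell command to move; the robot and the scene stay as the last step left them, time stands still between calls to the robot, and variables do not carry over. Pictures are saved under pics/ and viewed, about 8 in all and at most 12, crops included, and the job is handed in when it is done.

```bash
ls; mkdir -p pics; cat > h.py <<'E'
import numpy as np, cv2, json
from scipy.spatial.transform import Rotation as R
from rig import env
def snap(name, fn=None):
    s=env.observe(); c=env.read_camera(name)
    T=np.eye(4); T[:3,:3]=R.from_quat(s['orientation']).as_matrix(); T[:3,3]=s['position']
    c['cw']=T@np.array(c['tool_from_camera']) if name=='wrist' else np.linalg.inv(np.array(c['view']))
    if fn:
        cv2.imwrite('pics/'+fn+'.png',c['frame'])
        np.savez('pics/'+fn+'.npz',cw=c['cw'],p=[c['vfov'],c['cx'],c['cy'],c['k1']])
    return c
def load(fn):
    d=np.load('pics/'+fn+'.npz'); return d['cw'],d['p']
def K(p):
    f=200/np.tan(np.radians(p[0])/2); return np.array([[f,0,p[1]],[0,f,p[2]],[0,0,1.]])
def world(fn,pts,z):
    cw,p=load(fn); u=cv2.undistortPoints(np.array(pts,float).reshape(-1,1,2),K(p),np.array([p[3],0,0,0,0.]),).reshape(-1,2)
    # refine inverse of 1+k1 r^2
    out=[]
    for (a,b) in u:
        d=cw[:3,:3]@np.array([a,-b,-1]); o=cw[:3,3]; t=(z-o[2])/d[2]; out.append(o+t*d)
    return np.array(out)
def proj(fn,P):
    cw,p=load(fn); v=(np.linalg.inv(cw)@np.c_[np.atleast_2d(P),np.ones(len(np.atleast_2d(P)))].T)[:3].T*[1,-1,-1]
    return cv2.projectPoints(v,np.zeros(3),np.zeros(3),K(p),np.array([p[3],0,0,0,0.]))[0].reshape(-1,2)
def pose():
    s=env.observe(); print('t',s['time'],'p',np.round(s['position'],4),'R\n',np.round(R.from_quat(s['orientation']).as_matrix(),3),'F',np.round(s['wrist_force'],1),'g',s['gripper_width'],'q',np.round(s['joint_positions'],2)); return s
E
python3 - <<'E'
from h import *
for n in('scene','side','wrist'): c=snap(n,n+'0')
a=cv2.imread('pics/scene0.png')
cv2.imwrite('pics/a.png',a)
pose()
for n in('scene0','side0','wrist0'):
  cw,p=load(n); print(n,cw[:3,3].round(3),p.round(3))
E
```

```text
pics
t 0.15 p [0.2205 0.4761 0.2309] R
 [[-0.907  0.42  -0.001]
 [ 0.42   0.907 -0.001]
 [ 0.    -0.001 -1.   ]] F [-0.5 -0.5  0.5] g 1.003204769037477 q [ 1.    0.29 -0.15  1.13 -0.    1.43]
scene0 [-0.032 -0.431  0.491] [5.74260e+01 3.12892e+02 2.00660e+02 1.30000e-02]
side0 [0.452 0.937 0.817] [ 5.04340e+01  3.21974e+02  2.06039e+02 -5.00000e-02]
wrist0 [0.154 0.507 0.373] [ 6.93730e+01  3.18785e+02  2.00576e+02 -1.20000e-02]
```

View pics/scene0.png

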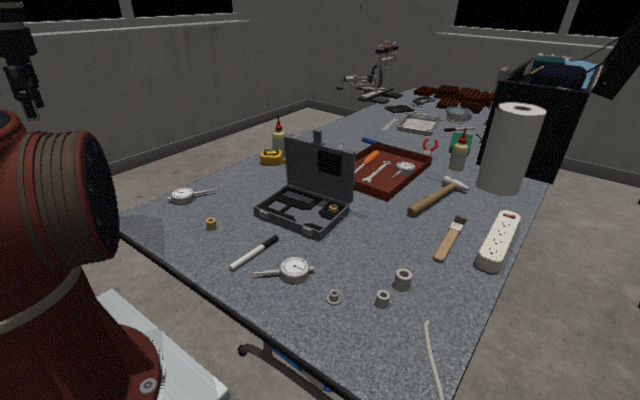

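View pics/side0.png

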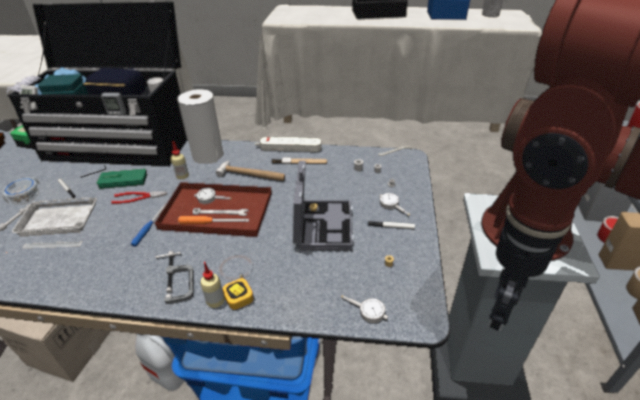

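Scene: case about (303,210) with lid open, candidate gauges at (183,195) and (295,270), plain bushings at (403,280, larger) and (383,298), flanged at (334,296), brass at (211,224). Side view agrees: gauges at (373,309), (390,201), case at (325,222).

```bash
python3 - <<'E'
from h import *
def pr(l,f,pts,z): print(l,[(w[:2]*1000).round().tolist() for w in world(f,pts,z)])
pr('gauges scene',"scene0",[(183,195),(295,270)],.015); pr('gauges side',"side0",[(373,309),(390,201)],.015)
pr('bush scene',"scene0",[(403,280),(383,298),(334,296),(211,224)],.015)
pr('bush side',"side0",[(359,163),(378,167),(391,183),(389,260)],.015)
pr('stem scene','scene0',[(213,191),(255,274)],.01);pr('stem side','side0',[(343,297),(408,214)],.01)
pr('marker','scene0',[(233,267),(277,238)],.01)
a=cv2.imread('pics/scene0.png')[120:240,240:360]; b=cv2.imread('pics/side0.png')[155:265,280:400]
b=cv2.resize(b,(400,400*110//120),interpolation=2); a=cv2.resize(a,(400,400),interpolation=2)
o=np.zeros((400,800,3),np.uint8); o[:400,:400]=a; o[:b.shape[0],400:]=b; cv2.imwrite('pics/case.png',o)
E
```

```text
gauges scene [[422.0, 324.0], [382.0, -85.0]]
gauges side [[423.0, 326.0], [383.0, -78.0]]
bush scene [[487.0, -262.0], [423.0, -254.0], [372.0, -183.0], [382.0, 164.0]]
bush side [[487.0, -276.0], [422.0, -257.0], [379.0, -170.0], [386.0, 167.0]]
stem scene [[490.0, 289.0], [329.0, -29.0]]
stem side [[494.0, 294.0], [330.0, -28.0]]
marker [[317.0, 19.0], [442.0, 16.0]]
```

View pics/case.png

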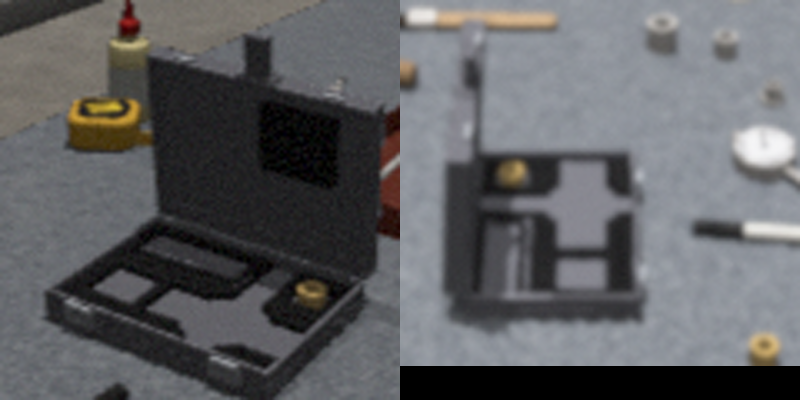

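```bash
python3 -m creep '[[[-45,-10,10],0],[[-90,-20,20],0],[[-135,-30,30],0],[[-180,-40,40],0],[[-220,-50,50],0],[[-245,-53,50],0],[[-245,-53,50],0],[[-245,-53,50],0]]' 85 40; python3 - <<'E'
from h import *
pose(); snap('wrist','w1')
print(world('w1',[(320,200)],.0))
def pr(l,f,pts,z): print(l,[(w[:2]*1000).round().tolist() for w in world(f,pts,z)])
pr('case FL,FR,BR','scene0',[(254,208),(315,230),(351.5,206)],.026)
E
```

```text
time: 1.15
position: [0.42, 0.3255, 0.1811]
orientation: [0.215, 0.977, -0.0, -0.0]
wrist_force: [-0.2, -0.2, 0.1]
gripper_width: 0.995
t 1.15 p [0.42   0.3255 0.1811] R
 [[-0.907  0.42  -0.001]
 [ 0.42   0.907 -0.   ]
 [ 0.001 -0.    -1.   ]] F [-0.2 -0.2  0.1] g 0.9950322597227595 q [ 0.52  0.34 -0.22  1.01  0.    0.96]
[[0.44151638 0.31735246 0.        ]]
case FL,FR,BR [[480.0, 124.0], [500.0, -44.0], [637.0, -53.0]]
```

View pics/w1.png

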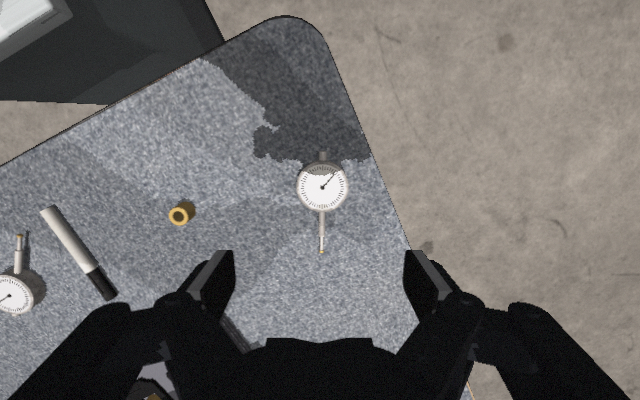

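The gauge dial is at (322,188), stem tip at (322,254), lug top at (323,153); it lies along the tool's x already.

```bash
python3 - <<'E'
from h import *
d=world('w1',[(322,188)],.020)[0]; s=world('w1',[(322,253),(323,154)],.010)
print(d,s); v=s[0]-s[1]; print(np.degrees(np.arctan2(v[1],v[0])),np.linalg.norm(v))
o=env.observe(); T=R.from_quat(o['orientation']).as_matrix()
print((T.T@(d-o['position'])*1000).round(1)); 
m=(s[0]+s[1])/2; g=-v/np.linalg.norm(v); print('dial via mid',m+.022*g, (T.T@(m+.022*g-o['position'])*1000).round(1))
E
```

```text
[0.42468731 0.32743393 0.02      ] [[0.49993438 0.2929854  0.01      ]
 [0.39309388 0.34324146 0.01      ]]
-25.19154105613435 0.11807016823664719
[ -3.7   3.6 161.3]
dial via mid [0.42660655 0.32747763 0.01      ] [ -5.4   4.4 171.3]
```

```bash
python3 -m creep '[[[-4,3.5,40],0],[[-4,3.5,80],0],[[-4,3.5,115],0],[[-4,3.5,145],0],[[-4,3.5,165],0],[[-4,3.5,175],0],[[-4,3.5,179],0],[[-4,3.5,179],0]]' 85 40 && python3 -m creep '[[[0,0,0],0],[[0,0,0],0],[[0,0,0],0],[[0,0,0],0],[[0,0,0],0],[[0,0,0],0],[[0,0,0],0],[[0,0,0],0]]' 40 40
```

```text
time: 2.2
position: [0.4259, 0.3272, 0.0028]
orientation: [0.215, 0.977, 0.0, 0.0]
wrist_force: [-1.1, -0.7, -0.2]
gripper_width: 0.996
time: 3.2
position: [0.4262, 0.327, 0.0032]
orientation: [0.215, 0.977, 0.0, 0.0]
wrist_force: [-1.3, -0.5, 7.0]
gripper_width: 0.649
```

```bash
python3 -m creep '[[[0,0,-20],0],[[0,0,-60],0],[[0,0,-105],0],[[0,0,-150],0],[[-10,-10,-177],0],[[-40,-43,-177],0],[[-80,-86,-177],0],[[-120,-129,-177],0]]' 40 50 && python3 -m creep '[[[-30,-32,0],-0.1],[[-60,-65,0],-0.2],[[-90,-97,0],-0.3],[[-107,-115,0],-0.4],[[-107,-115,0],-0.43],[[-107,-115,0],-0.43],[[-107,-115,0],-0.43],[[-107,-115,0],-0.43]]' && python3 - <<'E'
from h import *
pose(); snap('wrist','w2')
E
```

```text
time: 4.2
position: [0.4807, 0.1578, 0.1797]
orientation: [0.215, 0.977, 0.0, 0.0]
wrist_force: [1.1, 0.1, -2.2]
gripper_width: 0.643
time: 5.2
position: [0.529, 0.0107, 0.1794]
orientation: [0.002, 1.0, 0.0, 0.0]
wrist_force: [0.0, 0.1, -1.9]
gripper_width: 0.645
t 5.2 p [0.529  0.0107 0.1794] R
 [[-1.     0.003  0.   ]
 [ 0.003  1.     0.   ]
 [-0.     0.    -1.   ]] F [ 0.   0.1 -1.9] g 0.6449300648702142 q [-0.12  0.33 -0.23  1.    0.   -0.11]
```

View pics/w2.png

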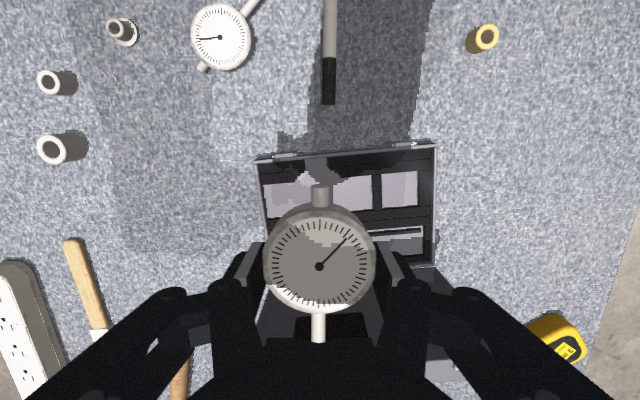

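The gauge is held level in the fingers. The case's front rim runs from (257,160) to (435,146), the bush recess is near (400,189), and the larger bushing is at (55,149). I need finer pixels, so I'll enlarge it.

```bash
python3 - <<'E'
import cv2
a=cv2.imread('pics/w2.png')[135:275,245:445]; a=cv2.convertScaleAbs(a,alpha=1.4,beta=10)
cv2.imwrite('pics/w2c.png',cv2.resize(a,(800,560),interpolation=cv2.INTER_CUBIC))
E
```

```text
(no output)
```

View pics/w2c.png

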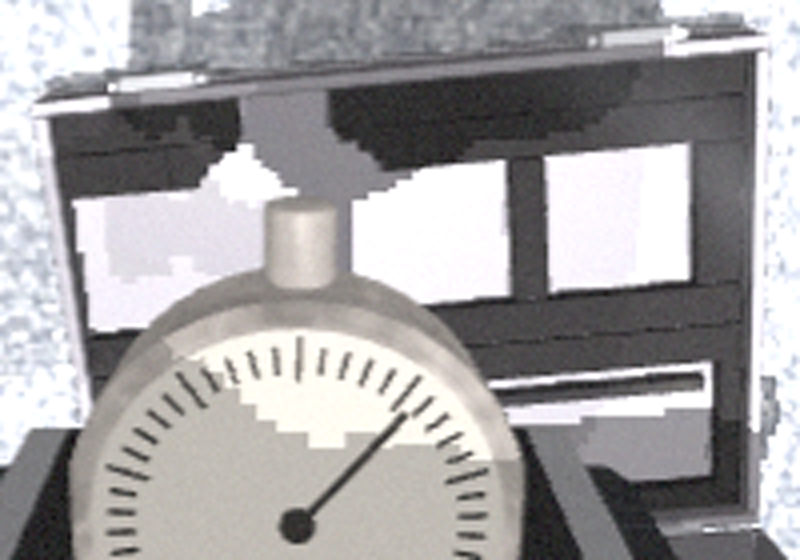

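```bash
cat > fit.py <<'E'
from h import *
from scipy.optimize import least_squares
obj=np.array([(-70,-95,26),(-70,95,26),(-42,38,20),(-2,78,8),(-2,28,8),(-2,-91,8)])/1000
px=np.array([(37,105),(766,40),(548,153),(693,280),(511,296),(90,330)])/4+[245,135]
def W(q,o=obj): return o@R.from_euler('z',q[2]).as_matrix().T+[q[0],q[1],0]
r=least_squares(lambda q:(proj('w2',W(q))-px).ravel(),[.56,.04,0])
if __name__=='__main__':
    print('case',r.x,'deg',np.degrees(r.x[2]),'\n',r.fun.reshape(-1,2).round(1))
    print('gr,br',W(r.x,np.array([(-22,-30,8),(-22,58,8)])/1000))
    o=env.observe(); T=R.from_quat(o['orientation']).as_matrix()
    c=r.x; 
    print('tool shift to gr',T.T@(W(r.x,np.array([(-22,-30,8)])/1000)[0]-o['position'])*1000)
    # held gauge: dial centre px, lug
    g=world('w2',[(319.5,266),(320,186)],o['position'][2]+.0155); print('held dial, lug',g)
    print('bush',world('w2',[(54,148)],.030), 'small', world('w2',[(49,83)],.02),'brush handle',world('w2',[(70,240)],.01))
E
python3 fit.py
```

```text
case [0.56373539 0.04422692 0.08949115] deg 5.127465229054263 
 [[-1.4  0.3]
 [ 2.4 -0.7]
 [ 0.1  2. ]
 [-2.1 -0.7]
 [-0.5 -0.8]
 [ 1.5 -0.2]]
gr,br [[0.54450458 0.01238079 0.008     ]
 [0.53663987 0.10002865 0.008     ]]
tool shift to gr [-15.39319746   1.85193325 171.37578669]
held dial, lug [[0.52730132 0.01149581 0.19487473]
 [0.48688754 0.0118238  0.19487473]]
bush [[ 0.48709144 -0.25614914  0.03      ]] small [[ 0.42490707 -0.25369303  0.02      ]] brush handle [[ 0.59727667 -0.28427273  0.01      ]]
```

```bash
sed -i 's/,8),(-2,28,8),(-2,-91,8)/,20),(-2,28,20),(-2,-91,20)/' fit.py; python3 fit.py
```

```text
case [0.56202492 0.04345176 0.08622683] deg 4.940433722500532 
 [[-2.1 -1.7]
 [ 2.1 -2.1]
 [-0.4  0.6]
 [ 0.8  1.4]
 [ 0.8  1.2]
 [-1.1  1.8]]
gr,br [[0.54269025 0.01166858 0.008     ]
 [0.53511169 0.09934164 0.008     ]]
tool shift to gr [-13.58123209   1.13373157 171.37565648]
held dial, lug [[0.52730132 0.01149581 0.19487473]
 [0.48688754 0.0118238  0.19487473]]
bush [[ 0.48709144 -0.25614914  0.03      ]] small [[ 0.42490707 -0.25369303  0.02      ]] brush handle [[ 0.59727667 -0.28427273  0.01      ]]
```

```bash
python3 -m creep '[[[-5,0,40],-0.04],[[-10,0,75],-0.086],[[-14.5,0,105],-0.086],[[-14.5,0,125],-0.086],[[-14.5,0,138],-0.086],[[-14.5,0,145],-0.086],[[-14.5,0,145],-0.086],[[-14.5,0,145],-0.086]]' && python3 - <<'E'
from h import *
pose(); snap('wrist','w3')
a=cv2.imread('pics/w3.png')[20:320,120:600]; a=cv2.convertScaleAbs(a,alpha=1.4,beta=10)
cv2.imwrite('pics/w3c.png',cv2.resize(a,(800,500),interpolation=cv2.INTER_CUBIC))
E
```

```text
time: 6.25
position: [0.5443, 0.0099, 0.035]
orientation: [-0.041, 0.999, -0.0, 0.001]
wrist_force: [0.3, 0.2, -1.2]
gripper_width: 0.639
t 6.25 p [0.5443 0.0099 0.035 ] R
 [[-0.997 -0.082  0.001]
 [-0.082  0.997 -0.   ]
 [-0.001 -0.    -1.   ]] F [ 0.3  0.2 -1.2] g 0.6394432021033765 q [-0.12  0.51 -0.38  0.67 -0.   -0.2 ]
```

View pics/w3c.png

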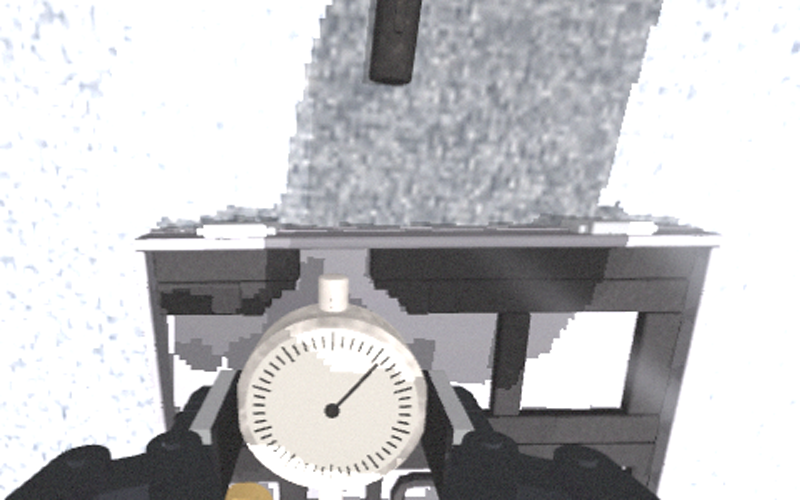

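```bash
cat > fit3.py <<'E'
from h import *
from scipy.optimize import least_squares
px=np.array([(137,240),(718,235),(640,312),(527,312),(497,312),(167,314),(624,410),(491,410),(520,410)])*.6+[120,20]
def W(q,o): return o@R.from_euler('z',q[2]).as_matrix().T+[q[0],q[1],0]
o=env.observe(); T=R.from_quat(o['orientation']).as_matrix()
for z in (20,14,8):
  for sl in (slice(0,9),slice(2,9)):
    obj=np.array([(-70,-95,26),(-70,95,26),(-42,78,z),(-42,38,z),(-42,28,z),(-42,-91,z),(-2,78,z),(-2,28,z),(-2,38,z)])/1000
    r=least_squares(lambda q:(proj('w3',W(q,obj[sl]))-px[sl]).ravel(),[.56,.04,0])
    print(z,'case',r.x.round(4),'cost',r.cost.round(1),'gr',W(r.x,np.array([(-22,-30,8)])/1000)[0].round(4)); print(r.fun.reshape(-1,2).round(1).tolist())
for p in [[(332,410)],[(333,277)]]: print('held',world('w3',np.array(p)*.6+[120,20],o['position'][2]+.0165))
E
python3 fit3.py
```

```text
20 case [0.5619 0.0426 0.0935] cost 93.8 gr [0.5428 0.0107 0.008 ]
[[-6.9, -1.2], [5.2, -2.0], [3.7, -0.8], [2.0, -0.0], [2.5, 0.1], [-7.1, 1.1], [1.6, 2.4], [0.2, 3.4], [-0.9, 3.2]]
20 case [0.5614 0.0424 0.0946] cost 50.5 gr [0.5423 0.0105 0.008 ]
[[3.5, -1.9], [1.7, -1.1], [2.2, -0.8], [-7.6, 0.3], [1.5, 1.5], [-0.1, 2.5], [-1.2, 2.3]]
14 case [0.5633 0.0443 0.0933] cost 43.9 gr [0.5442 0.0124 0.008 ]
[[-3.6, 1.7], [7.4, 1.0], [-0.5, -1.4], [0.3, -0.6], [1.5, -0.5], [-0.7, 0.4], [-1.9, -0.2], [-0.7, 0.7], [-2.3, 0.6]]
14 case [0.5634 0.0447 0.0937] cost 6.7 gr [0.5443 0.0128 0.008 ]
[[0.1, -1.2], [0.9, -0.5], [2.1, -0.3], [-0.1, 0.6], [-1.4, -0.1], [-0.1, 0.9], [-1.7, 0.7]]
8 case [0.5648 0.0459 0.0932] cost 120.4 gr [0.5456 0.014  0.008 ]
[[-0.5, 4.6], [9.5, 3.9], [-4.5, -2.0], [-1.4, -1.3], [0.4, -1.1], [5.1, -0.3], [-5.3, -2.7], [-1.5, -1.8], [-3.7, -2.0]]
8 case [0.5655 0.047  0.0931] cost 43.6 gr [0.5464 0.0151 0.008 ]
[[-3.1, -0.6], [0.1, 0.1], [1.9, 0.2], [6.9, 1.0], [-4.0, -1.5], [-0.1, -0.6], [-2.2, -0.8]]
held [[0.54191408 0.01031882 0.05152538]]
held [[0.50203455 0.0072864  0.05152538]]
```

```bash
cat > fit4.py <<'E'
from h import *
from scipy.optimize import least_squares
def W(q,o): return o@R.from_euler('z',q[2]).as_matrix().T+[q[0],q[1],0]
# x,y, zcol, zrow, px
F=np.array([(-42,78,8,20,640,312),(-42,38,20,20,527,312),(-42,28,8,20,497,312),(-42,-91,8,20,167,314),(-2,78,8,8,624,410),(-2,28,8,8,491,410),(-2,38,20,8,520,410)],float)
rim=np.array([(-70,-95,26),(-70,95,26)])/1000; rp=np.array([(137,240),(718,235)])*.6+[120,20]
px=F[:,4:]*.6+[120,20]
def res(q):
    dz=np.array([0,0,q[3] if len(q)>3 else 0])
    c=proj('w3',W(q,F[:,[0,1,2]]/1000)+dz)[:,0]-px[:,0]; r=proj('w3',W(q,F[:,[0,1,3]]/1000)+dz)[:,1]-px[:,1]
    return np.r_[c,r]
for x0 in ([.56,.04,0],[.56,.04,0,0]):
    r=least_squares(res,x0); print(r.x.round(4),r.cost.round(2),'gr',W(r.x,np.array([(-22,-30,8)])/1000)[0].round(4),r.fun.round(1))
    print('rim',proj('w3',W(r.x,rim)+[0,0,r.x[3] if len(r.x)>3 else 0])-rp)
E
python3 fit4.py
```

```text
[0.5629 0.0449 0.0838] 101.08 gr [0.5435 0.0132 0.008 ] [-4.9  6.2 -0.   4.  -6.2 -2.5  2.4  2.4  2.5  2.5  1.6 -4.4 -4.1 -4.1]
rim [[-1.38552492 -0.74003158]
 [ 9.65292456  1.97395654]]
[0.5609 0.0427 0.0843 0.0058] 65.93 gr [0.5415 0.0109 0.008 ] [-1.9  7.2  0.  -2.9 -3.8 -2.6  3.   1.9  2.1  2.1  1.3 -3.  -2.7 -2.8]
rim [[-10.4791961   -3.04426955]
 [ 15.6464424   -0.51757448]]
```

```bash
python3 -m creep '[[[0,1,0],-0.015],[[0,1,4],-0.015],[[0,1,8],-0.015],[[0,1,11],-0.015],[[0,1,14],-0.015],[[0,1,17],-0.015],[[0,1,17],-0.015],[[0,1,17],-0.015]]'
```

```text
time: 7.3
position: [0.5437, 0.0109, 0.0174]
orientation: [-0.049, 0.999, 0.0, 0.0]
wrist_force: [0.7, -0.3, -2.9]
gripper_width: 0.641
```

No contact force with the underside already below the insert's top, so it has entered the recess. I'll continue to the floor.

```bash
python3 -m creep '[[[0,0,2],0],[[0,0,4],0],[[0,0,5],0],[[0,0,6],0],[[0,0,6.5],0],[[0,0,7],0],[[0,0,7],0],[[0,0,7],0]]'
```

```text
time: 8.3
position: [0.5436, 0.0109, 0.0113]
orientation: [-0.049, 0.999, -0.0, 0.0]
wrist_force: [-5.1, -0.2, 13.3]
gripper_width: 0.645
```

```bash
python3 -m creep '[[[0,0,0],0],[[0,0,0],0],[[0,0,0],0],[[0,0,-5],0],[[0,0,-30],0],[[0,0,-70],0],[[0,0,-110],0],[[0,0,-110],0]]' 72 40; python3 - <<'E'
from h import *
pose(); snap('wrist','w4')
a=cv2.imread('pics/w4.png')[60:330,120:600]; a=cv2.convertScaleAbs(a,alpha=1.4,beta=10)
cv2.imwrite('pics/w4c.png',cv2.resize(a,(800,450),interpolation=cv2.INTER_CUBIC))
E
```

```text
time: 9.3
position: [0.5459, 0.0107, 0.1236]
orientation: [-0.049, 0.999, -0.0, 0.003]
wrist_force: [-0.3, -0.5, 0.5]
gripper_width: 0.844
t 9.3 p [0.5459 0.0107 0.1236] R
 [[-0.995 -0.097  0.006]
 [-0.097  0.995 -0.001]
 [-0.006 -0.001 -1.   ]] F [-0.3 -0.5  0.5] g 0.8436073458942445 q [-0.11  0.41 -0.28  0.88 -0.   -0.21]
```

View pics/w4c.png

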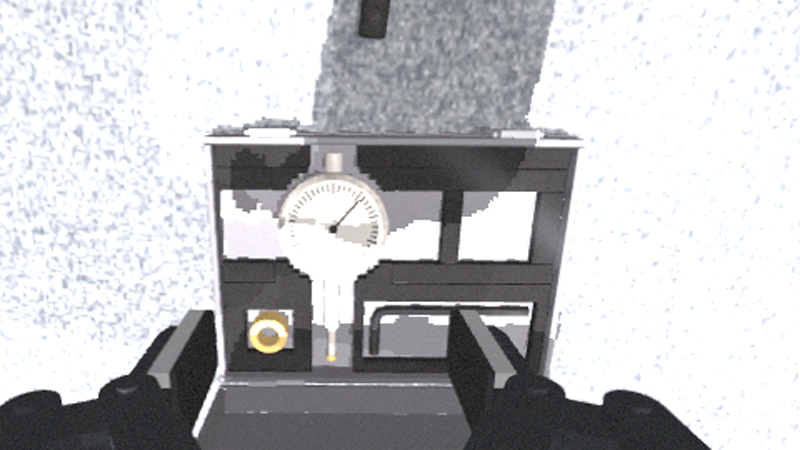

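Gauge is seated: dial centre (333,229) in the enlarged crop, centred between slot edges (rows 190–262) and groove (cols 310–355). Next is the bushing.

```bash
python3 -m creep '[[[15,-45,0],0],[[30,-90,0],0],[[45,-135,0],0],[[60,-180,0],0],[[75,-225,0],0],[[85,-260,0],0],[[85,-260,0],0],[[85,-260,0],0]]' 85 40; python3 - <<'E'
from h import *
pose(); snap('wrist','w5')
a=cv2.imread('pics/w5.png')[60:330,120:600]
cv2.imwrite('pics/w5c.png',cv2.resize(a,(800,450),interpolation=cv2.INTER_CUBIC))
E
```

```text
time: 10.35
position: [0.4837, -0.2553, 0.1194]
orientation: [-0.048, 0.999, 0.001, -0.001]
wrist_force: [0.4, 1.0, 0.2]
gripper_width: 0.994
t 10.35 p [ 0.4837 -0.2553  0.1194] R
 [[-0.995 -0.097 -0.001]
 [-0.097  0.995  0.001]
 [ 0.001  0.002 -1.   ]] F [0.4 1.  0.2] g 0.9944074681119393 q [-0.62  0.42 -0.27  0.88  0.   -0.72]
```

View pics/w5c.png

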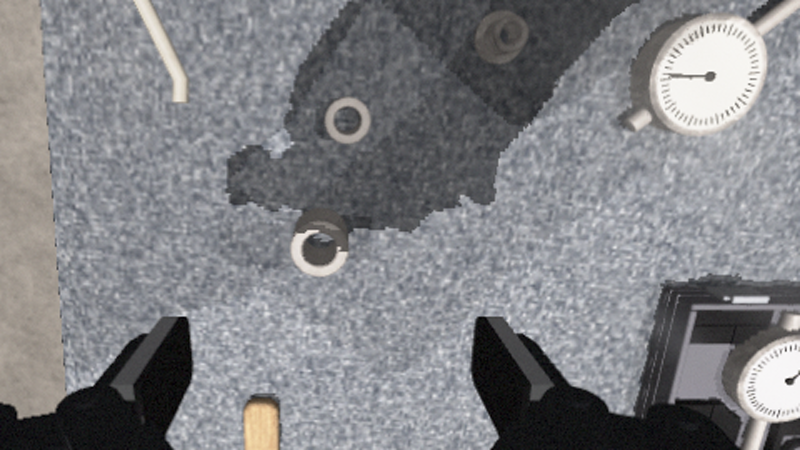

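The larger bushing's top ring is centred at (320,248) in the crop (312,209 in full).

```bash
python3 - <<'E'
from h import *
o=env.observe(); T=R.from_quat(o['orientation']).as_matrix()
for z in (.03,.024):
  d=world('w5',[(312,208.8)],z)[0]; print(d,(T.T@(d-o['position'])*1000).round(1))
E
```

```text
[ 0.48754231 -0.26018122  0.03      ] [-3.2 -5.6 89.6]
[ 0.48952986 -0.26013235  0.024     ] [-5.2 -5.8 95.6]
```

```bash
python3 -m creep '[[[-4,-5.5,20],0],[[-4,-5.5,45],0],[[-4,-5.5,70],0],[[-4,-5.5,88],0],[[-4,-5.5,98],0],[[-4,-5.5,102],0],[[-4,-5.5,103],0],[[-4,-5.5,103],0]]' 85 40 && python3 -m creep '[[[0,0,0],0],[[0,0,0],0],[[0,0,0],0],[[0,0,0],0],[[0,0,0],0],[[0,0,0],0],[[0,0,0],0],[[0,0,0],0]]' 15 40
```

```text
time: 11.4
position: [0.4891, -0.2614, 0.0178]
orientation: [-0.049, 0.999, -0.0, 0.0]
wrist_force: [0.1, 0.4, -0.4]
gripper_width: 0.995
time: 12.4
position: [0.4889, -0.2612, 0.0177]
orientation: [-0.049, 0.999, -0.0, 0.0]
wrist_force: [-0.7, 1.1, 6.3]
gripper_width: 0.328
```

```bash
python3 -m creep '[[[0,0,-15],0],[[0,0,-45],0],[[0,0,-75],0],[[-4,20,-95],0],[[-14,62,-100],0],[[-24,106,-100],0],[[-34,150,-100],0],[[-42,185,-100],0]]' && python3 -m creep '[[[-10,45,0],0],[[-20,90,0],0],[[-30,130,0],0],[[-36,160,0],0],[[-38,169,0],0],[[-38,169,10],0],[[-38,169,25],0],[[-38,169,30],0]]' && python3 - <<'E'
from h import *
pose(); snap('wrist','w6')
a=cv2.imread('pics/w6.png')[60:330,80:560]; a=cv2.convertScaleAbs(a,alpha=1.3,beta=10)
cv2.imwrite('pics/w6c.png',cv2.resize(a,(800,450),interpolation=cv2.INTER_CUBIC))
E
```

```text
time: 13.4
position: [0.5128, -0.0713, 0.1182]
orientation: [-0.049, 0.999, -0.0, 0.0]
wrist_force: [1.2, -0.9, -1.7]
gripper_width: 0.33
time: 14.4
position: [0.533, 0.0979, 0.0857]
orientation: [-0.048, 0.999, -0.0, -0.001]
wrist_force: [0.0, -0.8, -1.0]
gripper_width: 0.327
t 14.4 p [0.533  0.0979 0.0857] R
 [[-0.995 -0.096 -0.002]
 [-0.096  0.995 -0.   ]
 [ 0.002 -0.    -1.   ]] F [ 0.  -0.8 -1. ] g 0.3266850701280481 q [ 0.05  0.45 -0.33  0.8  -0.   -0.05]
```

View pics/w6c.png

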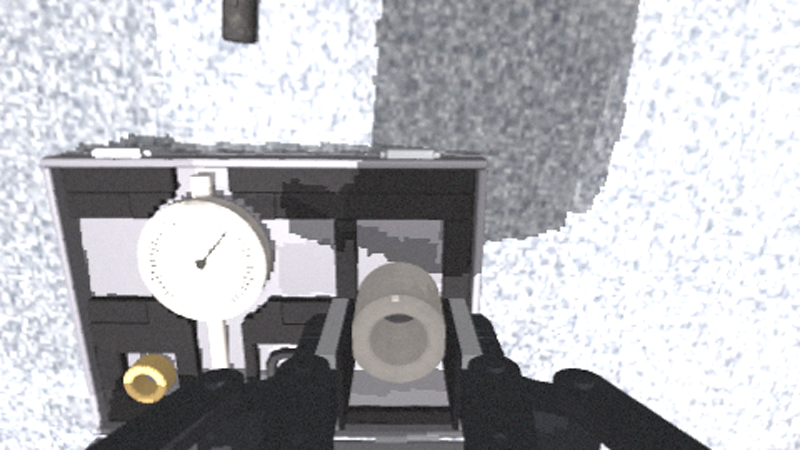

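```bash
python3 - <<'E'
from h import *
f=lambda a,b:(a*.6+80,b*.6+60)
print('recess front mid',world('w6',[f(400,220),f(357,220),f(443,220)],.02)[:, :2])
print('bush foot front',world('w6',[f(400,263)],.068),'top ring centre',world('w6',[f(399,332)],.098))
E
```

```text
recess front mid [[0.51527558 0.09748937]
 [0.51711758 0.07837225]
 [0.51343253 0.11660397]]
bush foot front [[0.51820146 0.09761978 0.068     ]] top ring centre [[0.52924565 0.09829768 0.098     ]]
```

```bash
python3 -m creep '[[[-3.5,0,8],0],[[-3.5,0,20],0],[[-3.5,0,32],0],[[-3.5,0,42],0],[[-3.5,0,50],0],[[-3.5,0,54],0],[[-3.5,0,56],0],[[-3.5,0,56],0]]' && python3 -m creep '[[[0,0,1],0],[[0,0,2],0],[[0,0,3],0],[[0,0,4],0],[[0,0,5],0],[[0,0,5],0],[[0,0,5],0],[[0,0,5],0]]'
```

```text
time: 15.45
position: [0.5376, 0.0993, 0.0314]
orientation: [-0.049, 0.999, 0.0, 0.0]
wrist_force: [0.4, 0.1, -0.2]
gripper_width: 0.33
time: 16.45
position: [0.5375, 0.0993, 0.0263]
orientation: [-0.049, 0.999, 0.0, -0.0]
wrist_force: [-0.4, -0.7, -0.7]
gripper_width: 0.329
```

```bash
python3 -m creep '[[[0,0,0.7],0],[[0,0,1.2],0],[[0,0,1.2],0],[[0,0,1.2],0],[[0,0,1.2],0],[[0,0,1.2],0],[[0,0,1.2],0],[[0,0,1.2],0]]' && python3 -m creep '[[[0,0,0],0],[[0,0,0],0],[[0,0,0],0],[[0,0,0],0],[[0,0,-3],0],[[0,0,-25],0],[[0,0,-65],0],[[0,0,-100],0]]' 50 40; python3 - <<'E'
from h import *
pose(); snap('wrist','w7'); snap('scene','s7'); snap('side','d7')
a=cv2.imread('pics/w7.png')[60:330,80:560]; a=cv2.convertScaleAbs(a,alpha=1.3,beta=10)
b=cv2.imread('pics/s7.png')[100:240,240:380]; c=cv2.imread('pics/d7.png')[145:265,290:410]
o=np.zeros((600,800,3),np.uint8)
o[:300,:533]=cv2.resize(a,(533,300),interpolation=2); o[300:,:300]=cv2.resize(b,(300,300),interpolation=2); o[300:,400:700]=cv2.resize(c,(300,300),interpolation=2)
cv2.imwrite('pics/w7c.png',o)
E
```

```text
time: 17.45
position: [0.5377, 0.0993, 0.0257]
orientation: [-0.049, 0.999, -0.0, 0.0]
wrist_force: [-2.6, -1.1, 6.0]
gripper_width: 0.329
time: 18.45
position: [0.5376, 0.0993, 0.1265]
orientation: [-0.049, 0.999, -0.0, 0.0]
wrist_force: [0.3, 0.4, -0.2]
gripper_width: 0.583
t 18.45 p [0.5376 0.0993 0.1265] R
 [[-0.995 -0.097  0.   ]
 [-0.097  0.995  0.   ]
 [-0.    -0.    -1.   ]] F [ 0.3  0.4 -0.2] g 0.5834686662618505 q [ 0.05  0.41 -0.27  0.89 -0.   -0.05]
```

View pics/w7c.png

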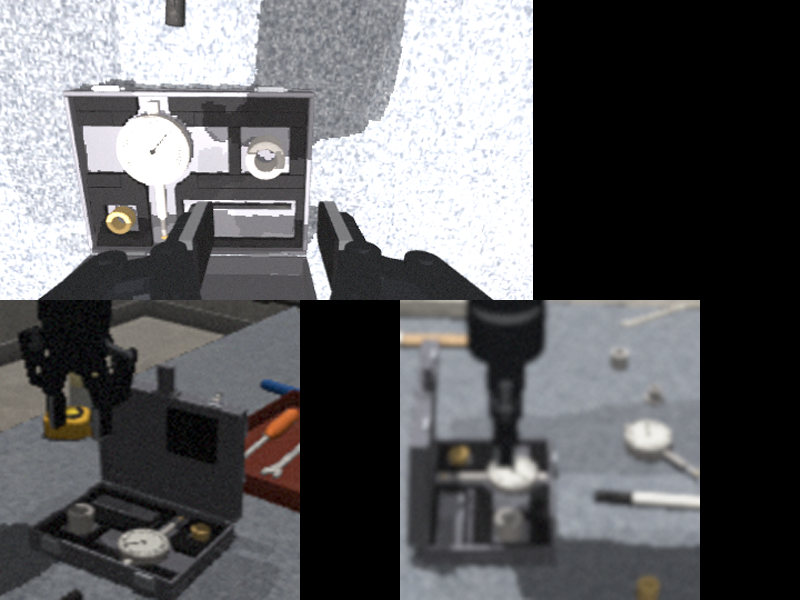

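Both parts are seated: gauge with stem in the groove, bushing standing in its square (265,155 in the collage), lid still upright. Next I'll estimate the lid angle from the tab pixels.

```bash
cat > lid.py <<'E'
from h import *
from scipy.optimize import least_squares
C=np.array([.5617,.0434]); yaw=.09
def L(th,x,y=0,z=7):
    x,z=x/1000,z/1000
    p=np.array([.07+x*np.cos(th)+z*np.sin(th), y/1000, .026-x*np.sin(th)+z*np.cos(th)])
    return R.from_euler('z',yaw).as_matrix()@p+[*C,0]
if __name__=='__main__':
    for n,px in(('scene0',(317.5,131)),('side0',(301.5,162.5))):
        for th in(1.3,1.4,1.5,1.6,1.7,1.8): print(n,th,proj(n,L(th,-174))[0].round(1),px)
    # lid front corners in scene crop: (150,50),(382,108)
    for th in(1.4,1.5,1.6,1.7): print(th,proj('scene0',[L(th,-140,95,0),L(th,-140,-95,0)]).round(1).tolist(),'vs',(285,136),(354.6,152.4))
E
python3 lid.py
```

```text
scene0 1.3 [309.4 135.8] (317.5, 131)
scene0 1.4 [313.4 132.3] (317.5, 131)
scene0 1.5 [317.4 129.6] (317.5, 131)
scene0 1.6 [321.3 127.6] (317.5, 131)
scene0 1.7 [325.  126.5] (317.5, 131)
scene0 1.8 [328.4 126.1] (317.5, 131)
side0 1.3 [314.  171.2] (301.5, 162.5)
side0 1.4 [307.3 170.2] (301.5, 162.5)
side0 1.5 [300.5 169.8] (301.5, 162.5)
side0 1.6 [293.8 169.9] (301.5, 162.5)
side0 1.7 [287.1 170.5] (301.5, 162.5)
side0 1.8 [280.7 171.7] (301.5, 162.5)
1.4 [[280.1, 138.0], [349.1, 156.0]] vs (285, 136) (354.6, 152.4)
1.5 [[283.4, 135.7], [352.0, 153.3]] vs (285, 136) (354.6, 152.4)
1.6 [[286.7, 134.0], [354.8, 151.1]] vs (285, 136) (354.6, 152.4)
1.7 [[290.0, 132.8], [357.4, 149.6]] vs (285, 136) (354.6, 152.4)
```

```bash
python3 -m creep '[[[0,0,-40],0],[[0,0,-80],0],[[0,-10,-113],0],[[-20,-25,-113],0],[[-50,-40,-113],0],[[-75,-53,-113],0],[[-84,-58,-113],0],[[-84,-58,-113],0]]' 70 25; python3 - <<'E'
from h import *
pose(); snap('wrist','w8'); snap('scene','s8')
a=cv2.imread('pics/w8.png'); b=cv2.imread('pics/s8.png')[70:230,220:380]
o=np.zeros((500,800,3),np.uint8); o[:,:480]=cv2.resize(cv2.convertScaleAbs(a,alpha=1.3,beta=10)[:,128:512],(480,500)); o[:320,480:]=cv2.resize(b,(320,320),interpolation=2)
cv2.imwrite('pics/w8c.png',o)
E
```

```text
time: 19.6
position: [0.6263, 0.0496, 0.237]
orientation: [-0.048, 0.999, 0.0, -0.001]
wrist_force: [-0.0, -0.5, 0.2]
gripper_width: 0.819
t 19.6 p [0.6263 0.0496 0.237 ] R
 [[-0.995 -0.097 -0.002]
 [-0.097  0.995  0.   ]
 [ 0.002  0.    -1.   ]] F [-0.  -0.5  0.2] g 0.8192737924207659 q [-0.04  0.49  0.17  1.25  0.   -0.13]
```

View pics/w8c.png

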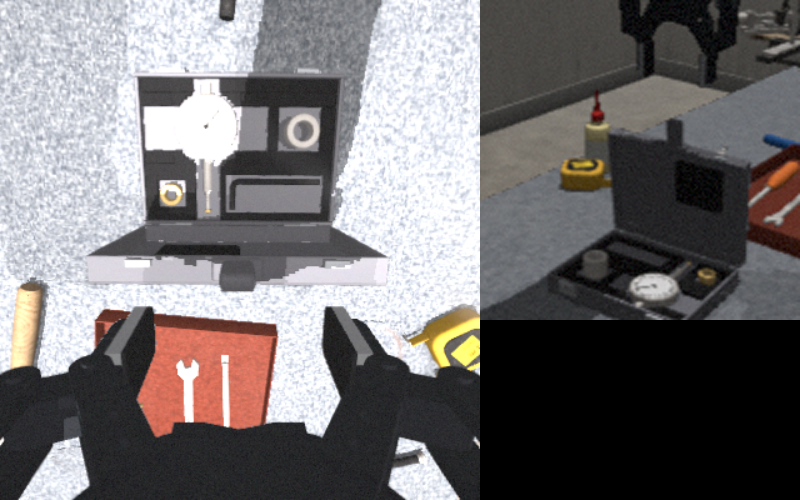

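```bash
python3 - <<'E'
from lid import *
f=lambda a,b:(a/1.25+128,b/1.25)
w=world('w8',[f(89,258),f(387,258),f(237,258)],.166); print('inner edge',w)
print('tab end inner/outer',world('w8',[f(237,277),f(237,292)],.2), world('w8',[f(237,262)],.176))
for th in(1.4,1.45,1.5,1.55,1.6): print(th,proj('w8',[L(th,-140,-95,0),L(th,-140,95,0),L(th,-174,0,2),L(th,-174,0,12)]).round(0).tolist())
print([f(89,258),f(387,258),f(237,277),f(237,292)])
print([(th,L(th,-164).round(4).tolist()) for th in(1.4,1.5,1.6)])
E
```

```text
inner edge [[ 0.63066939 -0.04286551  0.166     ]
 [ 0.61274304  0.14131241  0.166     ]
 [ 0.62175435  0.04862697  0.166     ]]
tab end inner/outer [[0.62139352 0.04874305 0.2       ]
 [0.62993443 0.04956281 0.2       ]] [[0.62103447 0.04860221 0.176     ]]
1.4 [[194.0, 187.0], [441.0, 189.0], [318.0, 195.0], [318.0, 210.0]]
1.45 [[195.0, 196.0], [441.0, 198.0], [318.0, 208.0], [318.0, 223.0]]
1.5 [[196.0, 205.0], [440.0, 207.0], [318.0, 221.0], [318.0, 235.0]]
1.55 [[196.0, 214.0], [439.0, 215.0], [318.0, 233.0], [318.0, 247.0]]
1.6 [[197.0, 222.0], [438.0, 224.0], [318.0, 245.0], [317.0, 258.0]]
[(199.2, 206.4), (437.6, 206.4), (317.6, 221.6), (317.6, 233.6)]
[(1.4, [0.6105, 0.0478, 0.1888]), (1.5, [0.6268, 0.0493, 0.1901]), (1.6, [0.6432, 0.0508, 0.1897])]
```

Lid angle is 1.50 rad, and the tab sits centred between the fingers (tab end at about (237,285) in the collage). I'll descend and grip it.

```bash
python3 -m creep '[[[0,0,15],0],[[0,0,30],0],[[0,0,45],0],[[0,0,55],0],[[0,0,62],0],[[0,0,65],0],[[0,0,65],0],[[0,0,65],0]]' 70 20 && python3 -m creep '[[[0,0,0],0],[[0,0,0],0],[[0,0,0],0],[[0,0,0],0],[[0,0,0],0],[[0,0,0],0],[[0,0,0],0],[[0,0,0],0]]' 10 20; python3 - <<'E'
from lid import *
o=env.observe(); T=R.from_quat(o['orientation']).as_matrix()
G0=L(1.5,-164)
for th in np.r_[1.5:-0.01:-0.1, 0]: print(th.round(2),(T.T@(L(th,-164)-G0)*1000).round(1).tolist())
E
```

```text
time: 20.7
position: [0.627, 0.0496, 0.1735]
orientation: [-0.049, 0.999, -0.0, 0.0]
wrist_force: [-0.1, -1.1, -0.9]
gripper_width: 0.822
time: 21.7
position: [0.627, 0.0489, 0.1733]
orientation: [-0.048, 0.999, -0.001, 0.0]
wrist_force: [0.0, -5.3, 1.8]
gripper_width: 0.227
1.5 [0.0, 0.0, 0.0]
1.4 [16.4, 0.1, 1.3]
1.3 [32.5, 0.2, 4.2]
1.2 [48.3, 0.3, 8.7]
1.1 [63.5, 0.4, 14.7]
1.0 [78.1, 0.5, 22.3]
0.9 [91.9, 0.6, 31.2]
0.8 [104.6, 0.7, 41.5]
0.7 [116.3, 0.8, 53.0]
0.6 [126.8, 0.9, 65.7]
0.5 [136.0, 1.0, 79.3]
0.4 [143.7, 1.1, 93.7]
0.3 [150.0, 1.1, 108.9]
0.2 [154.8, 1.2, 124.6]
0.1 [157.9, 1.2, 140.7]
-0.0 [159.4, 1.3, 157.0]
0.0 [159.4, 1.3, 157.0]
```

```bash
python3 -m creep '[[[16.4,0,1.3],0],[[32.5,0,4.2],0],[[48.3,0,8.7],0],[[63.5,0,14.7],0],[[78,0.5,22.3],0],[[92,0.5,31.2],0],[[104.6,0.5,41.5],0],[[104.6,0.5,41.5],0]]'; python3 - <<'E'
from lid import *
pose(); o=env.observe(); T=R.from_quat(o['orientation']).as_matrix()
G0=L(0.8,-164)
for th in (.7,.6,.5,.4,.3,.2,.15,.1,.05,0): print(th,(T.T@(L(th,-164)-G0)*1000).round(1).tolist())
E
```

```text
time: 22.7
position: [0.5218, 0.0394, 0.1312]
orientation: [-0.048, 0.999, -0.001, -0.0]
wrist_force: [-0.6, -4.7, 1.2]
gripper_width: 0.228
t 22.7 p [0.5218 0.0394 0.1312] R
 [[-0.995 -0.096 -0.001]
 [-0.096  0.995 -0.001]
 [ 0.001 -0.001 -1.   ]] F [-0.6 -4.7  1.2] g 0.2279205057106163 q [-0.06  0.37 -0.32  0.88 -0.   -0.16]
0.7 [11.7, 0.1, 11.5]
0.6 [22.1, 0.2, 24.2]
0.5 [31.3, 0.3, 37.8]
0.4 [39.0, 0.3, 52.2]
0.3 [45.3, 0.4, 67.4]
0.2 [50.0, 0.4, 83.1]
0.15 [51.8, 0.4, 91.1]
0.1 [53.2, 0.5, 99.2]
0.05 [54.1, 0.5, 107.4]
0 [54.7, 0.5, 115.6]
```

```bash
python3 -m creep '[[[11.7,0,11.5],0],[[22,0,24.2],0],[[31.3,0,37.8],0],[[39,0,52.2],0],[[45.3,0,67.4],0],[[50,0,83],0],[[51.8,0,91],0],[[51.8,0,91],0]]' && python3 -m creep '[[[0.7,0,4],0],[[1.4,0,8],0],[[1.9,0,12],0],[[2.3,0,16],0],[[2.6,0,20],0],[[2.9,0,23],0],[[2.9,0,25],0],[[2.9,0,25],0]]'
```

```text
time: 23.7
position: [0.4706, 0.0348, 0.0404]
orientation: [-0.048, 0.999, -0.0, -0.001]
wrist_force: [-1.4, -4.5, -0.2]
gripper_width: 0.226
time: 24.7
position: [0.468, 0.0345, 0.0159]
orientation: [-0.049, 0.999, -0.0, -0.0]
wrist_force: [-3.3, -4.5, -0.5]
gripper_width: 0.23
```

```bash
python3 -m creep '[[[0,0,0.5],0],[[0,0,1],0],[[0,0,1.5],0],[[0,0,2],0],[[0,0,2.5],0],[[0,0,3],0],[[0,0,3],0],[[0,0,3],0]]'
```

```text
time: 25.7
position: [0.4682, 0.0345, 0.0146]
orientation: [-0.049, 0.999, -0.0, 0.0]
wrist_force: [-10.7, -4.4, 30.7]
gripper_width: 0.225
```

The lid is seated: firm contact at the expected height. I'll release and retreat.

```bash
python3 -m creep '[[[0,0,-1],0],[[0,0,-2],0],[[0,0,-2],0],[[0,0,-2],0],[[0,0,-5],0],[[0,0,-40],0],[[0,0,-90],0],[[0,0,-140],0]]' 60 20; python3 - <<'E'
from lid import *
pose(); snap('wrist','w9'); snap('scene','s9')
# lid edge check: NCC of predicted closed outline not viewed; compare tab end for several angles
g=cv2.cvtColor(cv2.imread('pics/s9.png'),6)
for th in (0,.05,.1,.3): print(th,proj('s9',[L(th,-174),L(th,-140,95,14),L(th,-140,-95,14)]).round(0).tolist())
w=cv2.cvtColor(cv2.imread('pics/w9.png'),6)
for th in (0,.05,.1): print(th,proj('w9',[L(th,-174,0,12),L(th,-174,-10,12),L(th,-174,10,12),L(th,-140,95,14),L(th,-140,-95,14)]).round(0).tolist())
p=proj('w9',[L(0,-160,0,12)])[0].astype(int); print(p); print(w[p[1],p[0]-30:p[0]+31:2]); print(w[p[1]-40:p[1]+41:2,p[0]])
d=cv2.absdiff(g,cv2.cvtColor(cv2.imread('pics/scene0.png'),6)); print('upright-lid region diff',d[150:185,295:345].mean())
E
```

```text
time: 26.7
position: [0.4678, 0.0348, 0.1542]
orientation: [-0.049, 0.999, 0.0, -0.0]
wrist_force: [-0.1, 0.4, 1.1]
gripper_width: 0.702
t 26.7 p [0.4678 0.0348 0.1542] R
 [[-0.995 -0.097 -0.   ]
 [-0.097  0.995  0.   ]
 [ 0.     0.    -1.   ]] F [-0.1  0.4  1.1] g 0.7017172628274413 q [-0.08  0.25 -0.43  0.9   0.   -0.18]
0 [[276.0, 223.0], [252.0, 201.0], [320.0, 227.0]]
0.05 [[276.0, 220.0], [252.0, 199.0], [321.0, 224.0]]
0.1 [[276.0, 216.0], [253.0, 196.0], [321.0, 221.0]]
0.3 [[278.0, 201.0], [254.0, 185.0], [323.0, 209.0]]
0 [[319.0, 186.0], [308.0, 186.0], [330.0, 186.0], [419.0, 222.0], [218.0, 221.0]]
0.05 [[319.0, 189.0], [307.0, 189.0], [330.0, 189.0], [421.0, 226.0], [216.0, 224.0]]
0.1 [[319.0, 193.0], [307.0, 193.0], [330.0, 193.0], [423.0, 230.0], [213.0, 228.0]]
[318 200]
[111 107 135 145 116 122 125 122 100 125 100  68  88  98  94  93  95  96
  89  87  70  76 155 158 164 156 135 129 151 151 173]
[ 81  80  78  88  93  95  85  82  74  89  65  55  59  54  72  55 112 138
 132 135  93 117 136 132 131 133 131 130 132  93  92 150  84 146 147 149
 149 148 144 148 146]
upright-lid region diff 66.844
```

```bash
python3 - <<'E'
from lid import *
g=cv2.cvtColor(cv2.imread('pics/s9.png'),6); w=cv2.cvtColor(cv2.imread('pics/w9.png'),6)
wm=w[:,370:390].mean(1).round().astype(int); print('w cols370-390 rows 205..240',wm[205:240])
for th in (0,.05,.1): print(th,[proj('w9',[L(th,-140,57,z)])[0].round(1).tolist() for z in (0,14)],proj('s9',[L(th,-140,y,z) for y in(40,) for z in(0,14)]).round(1).tolist(), proj('s9',[L(th,-174,0,z) for z in (2,12)]).round(1).tolist())
print('s col 276 rows 205..235',g[205:235,274:279].mean(1).round().astype(int)); print('s col 265 rows 195..235',g[195:235,264:268].mean(1).round().astype(int))
print('rim front w',proj('w9',[R.from_euler('z',yaw).as_matrix()@[-.07,.057,z]+[*C,0] for z in (.026,0)]).round(1).tolist())
E
```

```text
w cols370-390 rows 205..240 [ 83  84  73  64  65  69  69  68 126 132  96  76  71 137 111  56  48  48
  47  89 128 145 146 146 147 146 146 146 146 146 147 145 146 145 145]
0 [[375.8, 216.8], [378.6, 221.9]] [[270.8, 213.4], [270.6, 208.3]] [[275.6, 224.9], [275.5, 221.2]]
0.05 [[377.1, 219.5], [380.0, 225.5]] [[270.8, 210.8], [270.7, 205.6]] [[275.6, 221.6], [275.6, 217.7]]
0.1 [[378.5, 222.6], [381.4, 229.6]] [[270.8, 208.2], [270.9, 202.8]] [[275.7, 218.2], [275.8, 214.2]]
s col 276 rows 205..235 [93 92 94 85 57 37 35 35 34 38 41 43 51 53 61 57 54 45 33 40 57 79 90 87
 79 66 58 52 47 40]
s col 265 rows 195..235 [100  95  92  94  83  88  92  92  94  85  52  37  35  42  62  49  40  57
  56  53  54  53  52  42  36  33  47  81  97 103 106 100 102 101  68  50
  48  48  48  52]
rim front w [[375.8, 216.8], [371.3, 208.6]]
```

Image edges can't separate 0 from 0.05 rad, so I'll tap gently with shut fingers on the tab top. When closed, that should be 38 mm up.

```bash
python3 -m creep '[[[0,0,0],0],[[0,0,20],0],[[0,0,45],0],[[0,0,70],0],[[0,0,90],0],[[0,0,102],0],[[0,0,108],0],[[0,0,108],0]]' 0 20 && python3 -m creep '[[[0,0,1.5],0],[[0,0,3],0],[[0,0,4.5],0],[[0,0,6],0],[[0,0,7.5],0],[[0,0,9],0],[[0,0,9],0],[[0,0,9],0]]'
```

```text
time: 27.8
position: [0.4679, 0.0347, 0.0444]
orientation: [-0.049, 0.999, 0.0, -0.0]
wrist_force: [-0.0, 0.2, 0.9]
gripper_width: -0.002
time: 28.8
position: [0.4683, 0.0347, 0.0374]
orientation: [-0.049, 0.999, -0.0, 0.001]
wrist_force: [-9.5, -0.4, 33.6]
gripper_width: 0.001
```

Firm stop at 37.4 mm against 38 expected, so the lid is closed. I'll retreat and hand in.

```bash
python3 -m creep '[[[0,0,-5],0],[[0,0,-30],0],[[0,0,-60],0],[[0,0,-90],0],[[0,0,-120],0],[[0,0,-130],0],[[0,0,-130],0],[[0,0,-130],0]]' && python3 -c "
from rig import env
print(env.finish_job())"
```

```text
time: 29.8
position: [0.4675, 0.0348, 0.1645]
orientation: [-0.049, 0.999, 0.0, -0.001]
wrist_force: [-0.3, 0.1, 0.7]
gripper_width: -0.001
the job is handed in; nothing more can be done
None
```

The gauge and the steel bushing are back in their recesses, the lid is closed, and I handed the job in at about 30 s. No verdict was reported.

- **Gauge:** I used the look-alike farthest from the base, lowered it to the floor of its recess and then released it. A wrist picture taken after release showed the dial centred and the stem in the groove.
- **Bushing:** I used the larger one and lowered it until it touched the floor of its recess. The picture after release showed it upright in its square.
- **Lid:** I gripped the tab at 1.50 rad and guided it down to closed. A light tap on the tab top afterwards met firm contact at 37.4 mm, against about 38 mm expected when closed.

**Checks that disagreed or were missing:**
- The wrist camera's scale ran about 4% off at close range, so I relied on contact forces when lowering both parts.
- The picture after closing could not tell 0 from about 0.05 rad of lid opening. I could not view it because the 12-picture limit was reached, so the closed lid rests on the contact checks.
- The two firm presses on the closed lid's tab read about 31 and 34 N at the wrist.
- I did not measure the bystanders' positions at the end. All moves kept clear of them and I saw no unexpected contact forces.

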